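# Switch the cell-sorting chute over and feed the waiting cells to the other tray

### The job

The seesaw gate of the battery-cell sorting chute is leaning towards one of the two trays. With a fingertip press down its raised orange pad so that it rocks over its pivot to the other side; then push the feed slide fully in by its red plate and let it spring back, once for each of the two waiting cells, so that both roll down the other chute into the other tray. Only press and push: grip and lift nothing, do not touch the cells, and leave both trays, the solder spool, the screwdriver and the meter where they are.

Things in the scene. Friction and masses are not known exactly. Their poses are not given: they have to be found in the camera images.
- chute: Bench sorting chute, bolted down, blue. Origin: centre of its 130 x 170 mm base, on the bench; x away from the robot, y left, z up. Body x +-38, y +-60, up to z 128 mm; feeder rails y -78 to 22 up to z 154; magazine x +-38, y -43 to -17, up to z 204 mm; side chutes out to y +-132, floor z 89 falling to 67 mm; rear brass weight x 51 to 73 mm, up to z 181 mm.
- gate (a joint): Tilt of the seesaw gate about its pivot (along the chute's x, 110 mm up), rad: +0.25 rests leaning left (left pad down, cells go to the left tray), -0.25 rests leaning right. Starts at one of these rests. A brass weight above the pivot makes it fall to whichever side it is past the middle; about 0.5 N on the raised pad rocks it and it then stays.
- pad_left (a point): Centre of the top face of the gate's left orange pad (30 x 30 x 6 mm) at the end of the gate's front cross bar, 100 mm in front (-x) of the pivot and 80 mm left (chute +y). Tilts with the gate: about 137 mm above the bench when raised, 97 mm when down.
- pad_right (a point): The same for the right orange pad, 80 mm to the right (chute -y).
- feeder (a joint): Stroke of the feed slide, m: 0 out (start), 0.030 fully in at its stop. It moves left, along the chute's +y; a spring of about 2 N rising to 4 N brings it back when let go. Each full stroke carries one cell from under the magazine to a slot over the gate, where it drops on to the gate and rolls off to the low side; on the way back the next cell falls into the slide's pocket.
- push_plate (a point): Centre of the outer (chute -y) face of the red push plate, 26 x 26 mm, 6 mm thick, at the right-hand end of the feed slide; 115 mm right (-y) of the chute's middle when the slide is out, 85 mm when in, in line with the chute's x = 0, 154 mm above the bench. Push this face to the left (chute +y).
- cell1: First of two teal round battery cells, diameter 18.4 mm, 65 mm long, about 45 g, lying with its axis along the chute's x in the slide's pocket at the foot of the magazine. Origin at its centre; its x axis is its length.
- cell2: The second cell, the same, waiting on top of the first in the magazine.
- tray_left: Loose blue open tray under the end of the left chute, 120 (x) x 130 (y) x 55 mm high, 4 mm walls. Origin: centre of its underside, z up.
- tray_right: Loose grey open tray under the end of the right chute, same size and origin.
- spool: Bystander: solder spool standing upright, diameter 52 mm, 48 mm tall, red flanges; origin at the centre of its underside.
- driver: Bystander: red-handled screwdriver lying on the bench, 160 mm long; origin near the middle of its underside.
- meter: Bystander: yellow multimeter lying flat, 150 x 74 x 40 mm; origin at the centre of its underside, x along its length.
There are look-alikes about, which are no part of the job. Of the things like the tray_right, leave any that is yellow; of the rest the smaller one is meant.

How it is judged:
By the outcome, as a careful person would: the job done as asked, in the order asked, and still so for the second after the job is handed in, with the robot touching nothing.
It also fails if it takes over 54 s, if anything falls off the work surface, if the arm or the gripper's body presses on something with over 40 N, if the wrist force passes 120 N, or if a joint passes its speed limit or range.

### The arm

A 6-joint arm with a two-finger parallel gripper is mounted at the origin on the work surface. World frame = base frame: x ahead of the robot, y to its left, z up, the work surface at z = 0. Lengths are in m, angles in rad, forces in N, time in s.
With the tool pointing down it reaches from about 0.325 to 0.9 m from the base axis. Payload 6.1 kg.
Tool frame: the origin (TCP) lies midway between the tips of the shut fingers; the grasp point (between the pads) lies 19 mm behind it; z points along the fingers, y is the direction in which the jaws open and shut (so a half turn about z gives the same grasp; the last joint's range is limited). The gripper opens to 87 mm and grips with 3 to 60 N. Pads are 19 mm wide; open, the fingers measure 117 mm over their backs; the gripper's body (75 mm by 190 mm) begins 51 mm behind the grasp point.
Start: joints at [1.198, 0.22, 1.526, -0, 1.395, -0.126], TCP at [0.153, 0.606, 0.223] pointing down, gripper open.
Joint ranges: [-2.98, 2.98], [-0.91, 2.08], [0.09, 2.57], [-1.24, 4.39], [0.2, 2.65], [-2.68, 2.68]. Speed limits (rad/s): [2.57, 2.57, 3.01, 3.14, 3.14, 3.14].

### API

Orientations are given as a unit quaternion [w, x, y, z].
In Python, from workcell import env, cams, job_done gives the robot as it stands. The module is installed in compiled form; this text tells all that it offers.
- The arm moves only by the tool servo_tool, never from a script. Its argument "motion" is a list of rows, each a list of 6 numbers: the shift along the tool's x, y, z in mm, then the turn, a rotation vector about the tool's x, y, z in degrees. In form: [[x, y, z, ax, ay, az], ...]. A call has 1 to 12 rows; each row shifts and turns the commanded pose from where the row before left it, along the tool's axes as they then stand; what a row does not reach is not made up. A row lasts 1/12 s, in which the tool goes at most 41.7 mm and 7.16 degrees, less where a joint would pass 70% of its speed; a pose out of reach is approached as far as the arm can. A call with a gripper value outside its range is refused whole. "fingers" is the closure, from -1 (fully open) to 1 (shut), set as the call begins (left out, the last holds). The fingers move at their own pace and stop on an object; the grip force is fixed at half the most. Time passes only in rows, so rows that do not move let the fingers close. It gives the time, the measured TCP pose, the force and the opening at its end, in the units of the state.
- env.observe(): the state, without advancing time (a new reading comes with each control period).
- cams.camera(name): name is "side" or "top"; returns the picture (400x640x3 uint8, red, green, blue); there is no depth.
- cams.calibration(name): a dict with "K" (3x3 intrinsics, pixels), "k1" (the pictures are not rectified: a ray, as slopes to the right and down, at radius r is drawn at 1 + k1 r^2 times it, then the intrinsics apply), "R" (3x3) and "t" (3): a world point X has camera coordinates R X + t. Camera axes: x right, y down, z forward; pixel columns grow to the right and rows downward; lengths in m; the calibration is good to about 2 mm. A picture is of the moment at which its call begins. calibration takes no time and is no camera call.
- job_done(): hands the job in, once; it reports no verdict.
The state is a dict: "clock": time; "joint_pos": joint angles; "dq": joint speeds; "effort": joint torques, N m; "ee_pos": TCP position; "tool_rot": TCP orientation; "ft_force": force on the tool from outside, world axes, zero at the start; "moment": the same for the moment, N m; "opening": opening from 0.0 (shut) to 1.0 (fully open).
Only numpy, scipy, OpenCV 4.12 (cv2) and the standard library are available. Lean on these libraries where they do the work, as an engineer would, in place of code of your own. Each camera call takes 0.05 s, during which the arm holds its last target.

## Working session

There is one attempt and no reset: what is moved stays moved. The work goes in short steps, Python scripts to look and compute and a tool call to move; the robot and the scene stay as the last step left them, time stands still between calls to the robot, and variables do not carry over. Pictures are saved under pics/ and viewed, and the job is handed in when it is done.

Besides the shell and the picture viewer there is one more tool, called by a JSON object that holds its "api" and its "payload", one argument or row to a line. servo_tool: Moves the arm, as the interface text tells. Its arguments: {"type":"object","properties":{"motion":{"type":"array","items":{"type":"array","items":{"type":"number"}}},"fingers":{"type":"number"}},"required":["motion"]}

```bash
mkdir -p pics
python3 - <<'E'
from workcell import env,cams
import cv2,numpy as np
s=env.observe();print({k:np.round(v,3).tolist() for k,v in s.items()})
for n in("side","top"):
    im=cams.camera(n);cv2.imwrite(f"pics/{n}0.png",im[:,:,::-1]);c=cams.calibration(n);print(n,{k:np.round(v,4).tolist() for k,v in c.items()}, (-np.array(c['R']).T@np.array(c['t'])).round(3))
E
```

```text
{'clock': 0.0, 'joint_pos': [1.198, 0.221, 1.528, -0.0, 1.395, -0.126], 'dq': [-0.0, 0.0, 0.001, -0.001, 0.002, -0.001], 'effort': [0.0, -49.462, -38.737, 0.07, 0.057, -0.0], 'ee_pos': [0.152, 0.605, 0.221], 'tool_rot': [-0.0, 0.123, 0.992, -0.001], 'ft_force': [0.037, -0.775, 0.523], 'moment': [-0.046, 0.022, -0.001], 'opening': 1.0}
side {'K': [[467.9491, 0.0, 317.4844], [0.0, 467.9491, 199.1458], [0.0, 0.0, 1.0]], 'k1': -0.1234, 'R': [[0.7513, -0.6599, -0.0064], [-0.3862, -0.4318, -0.8151], [0.5351, 0.6149, -0.5793]], 't': [-0.4662, 0.2942, 1.0913]} [-0.12  -0.852  0.869]
top {'K': [[491.7835, 0.0, 315.6818], [0.0, 491.7835, 204.4427], [0.0, 0.0, 1.0]], 'k1': -0.0551, 'R': [[-0.0241, -0.9995, -0.0185], [-0.992, 0.0262, -0.1231], [0.1236, 0.0153, -0.9922]], 't': [-0.0461, 0.5436, 1.2731]} [ 0.381 -0.08   1.329]
```

View pics/side0.png

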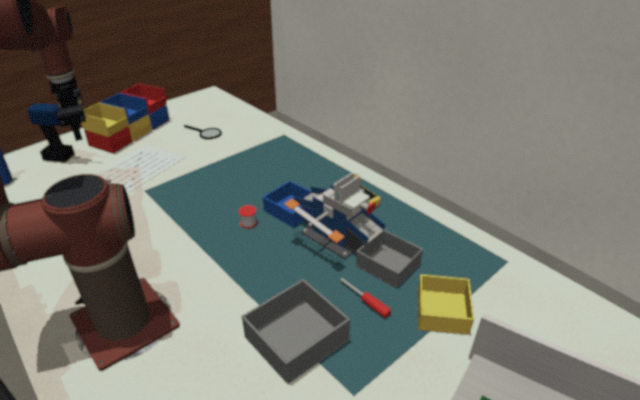

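View pics/top0.png

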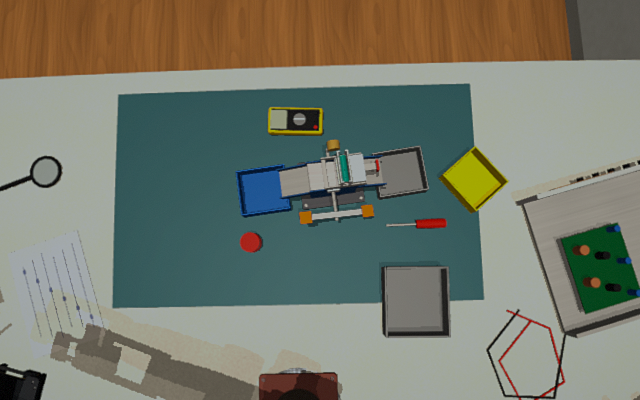

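The top view shows the chute at about (335,180). Its pads are at (305,217) and (368,211), and the red plate is near (377,166). The side view shows the pads at (291,204) and (337,237). Next I zoom in and triangulate.

```bash
cat > h.py <<'E'
import numpy as np,cv2
from workcell import env,cams
def ray(n,uv):
    c=cams.calibration(n);K=np.array(c['K']);R=np.array(c['R']);t=np.array(c['t'])
    d=np.array([(uv[0]-K[0,2])/K[0,0],(uv[1]-K[1,2])/K[1,1]]);u=d.copy()
    for _ in range(20): u=d/(1+c['k1']*(u@u))
    v=R.T@np.array([u[0],u[1],1]);return -R.T@t,v/np.linalg.norm(v)
def plane(n,uv,z):
    o,v=ray(n,uv);return o+v*(z-o[2])/v[2]
def tri(a,b):
    o,v=ray('top',a);p,w=ray('side',b)
    s=np.linalg.lstsq(np.c_[v,-w],p-o,rcond=None)[0];A=o+s[0]*v;B=p+s[1]*w
    return (A+B)/2,np.linalg.norm(A-B)
def proj(n,X):
    c=cams.calibration(n);x=np.array(c['R'])@X+c['t'];u=x[:2]/x[2];u=u*(1+c['k1']*(u@u));K=np.array(c['K']);return K[:2,:2]@u+K[:2,2]
def blobs(im,lo,hi,amin=8):
    m=cv2.inRange(cv2.cvtColor(im,cv2.COLOR_RGB2HSV),lo,hi)
    n,_,st,ce=cv2.connectedComponentsWithStats(m)
    return [(ce[i].round(1).tolist(),st[i].tolist()) for i in range(1,n) if st[i,4]>=amin]
E
python3 - <<'E'
from h import *
for n,(x,y,w,h) in dict(top=(230,90,210,150),side=(230,160,220,140)).items():
    im=cv2.imread(f"pics/{n}0.png")
    cv2.imwrite(f"pics/{n}0z.png",cv2.resize(im[y:y+h,x:x+w],None,fx=3.6,fy=3.6,interpolation=cv2.INTER_CUBIC))
    rgb=im[:,:,::-1].copy()
    for nm,lo,hi in(("orange",(8,150,120),(18,255,255)),("red",(0,150,80),(5,255,255)),("red2",(174,150,80),(180,255,255)),("teal",(80,120,60),(92,255,255))):
        print(n,nm,[b for b in blobs(rgb,lo,hi) if 230<b[0][0]<450 and 90<b[0][1]<300])
E
```

```text
top orange [([367.1, 210.3], [361, 205, 13, 12, 127]), ([305.2, 217.1], [299, 211, 13, 13, 140])]
top red [([315.0, 126.5], [313, 125, 5, 4, 14]), ([377.1, 164.7], [376, 160, 3, 11, 24]), ([431.1, 223.1], [416, 219, 31, 9, 256]), ([250.2, 242.0], [240, 232, 22, 20, 333])]
top red2 []
top teal [([343.9, 167.9], [339, 155, 10, 27, 167])]
side orange [([292.0, 203.6], [287, 201, 11, 7, 52]), ([373.0, 202.1], [370, 201, 6, 3, 9]), ([336.1, 236.5], [329, 231, 15, 11, 98])]
side red [([370.9, 207.2], [368, 203, 7, 9, 36]), ([247.0, 210.7], [239, 206, 17, 10, 131])]
side red2 []
side teal []
```

View pics/top0z.png

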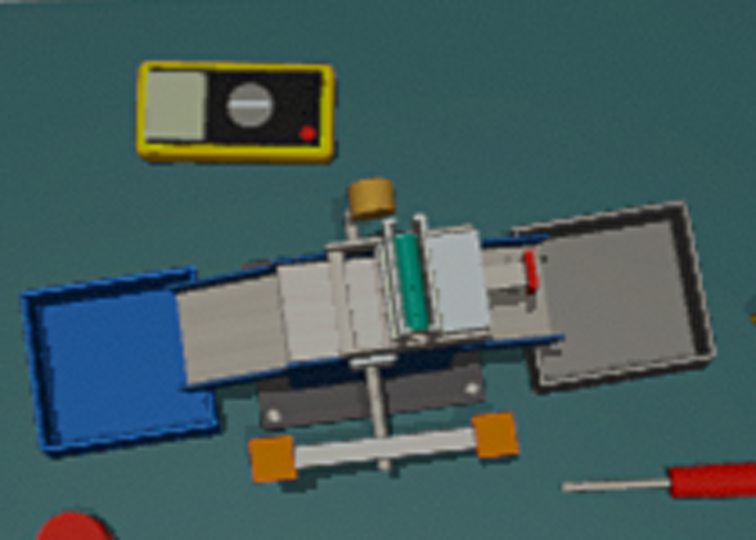

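View pics/side0z.png

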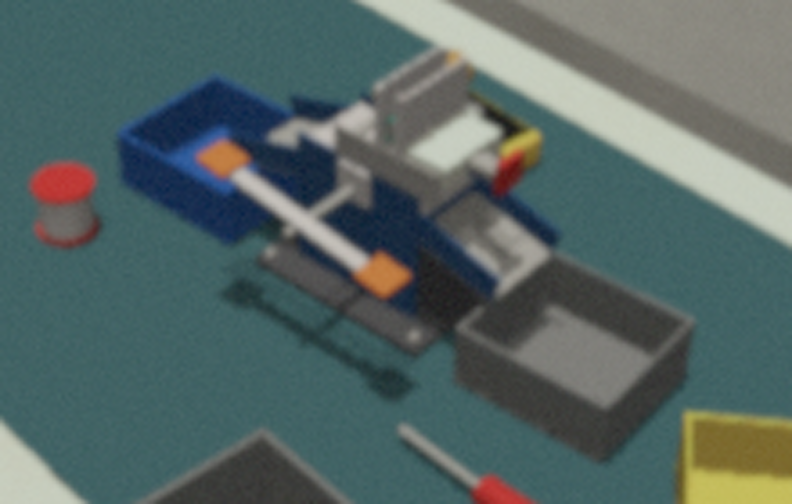

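Run:
```python
from h import *
L,e=tri((305.2,217.1),(292,203.6));print(L,e)
Rr,e=tri((367.5,210.8),(336.6,236.3));print(Rr,e)
P,e=tri((377.5,165),(371.5,207));print(P,e)
for z in(.097,.137):print(z,plane('top',(305.2,217.1),z),plane('top',(367.5,210.8),z),plane('side',(292,203.6),z),plane('side',(336.6,236.3),z))
d=L-Rr;print(np.hypot(*d[:2]),np.degrees(np.arctan2(-d[0],d[1])))
for zl,zr in((.137,.097),(.097,.137)):
    l=plane('top',(305.2,217.1),zl);r=plane('top',(367.5,210.8),zr);d=l-r
    a=np.arctan2(-d[0],d[1]);m=(l+r)/2
    c=m+0.1*np.array([np.cos(a),np.sin(a),0]);print('chute',c,np.degrees(a),np.hypot(*d[:2]))
    f=lambda x,y,z:np.array([c[0]+x*np.cos(a)-y*np.sin(a),c[1]+x*np.sin(a)+y*np.cos(a),z])
    for q in((0,-.115,.154),(0,-.112,.167),(.062,0,.181)):print(q,f(*q),proj('top',f(*q)),proj('side',f(*q)))
```

```text
[ 0.49972396 -0.03467958  0.12779411] 0.00039700779161644015
[ 0.51565832 -0.19149737  0.10163132] 0.0034287598192529536
[ 0.61918197 -0.21377512  0.15611179] 0.0005797091388106905
0.097 [ 0.50293804 -0.03363679  0.097     ] [ 0.51478432 -0.19086539  0.097     ] [ 0.5252958 -0.0006377  0.097    ] [ 0.52105482 -0.18834058  0.097     ]
0.137 [ 0.49897628 -0.03513722  0.137     ] [ 0.51043802 -0.18726199  0.137     ] [ 0.49185471 -0.04472694  0.137     ] [ 0.48783347 -0.22270451  0.137     ]
0.15762526782565434 5.8019474026543865
chute [ 0.60636903 -0.10290216  0.117     ] 5.796269010099248 0.1565284542548551
(0, -0.115, 0.154) [ 0.61798305 -0.2173142   0.154     ] [378.81095676 165.71749688] [372.24393299 208.43330059]
(0, -0.112, 0.167) [ 0.61768008 -0.21432953  0.167     ] [378.16231462 164.78598821] [371.62422867 203.87258049]
(0.062, 0, 0.181) [ 0.66805204 -0.09664068  0.181     ] [328.67082269 144.23567554] [353.28752507 173.81346115]
chute [ 0.60656907 -0.1055732   0.117     ] 2.794961744568514 0.15380816513455042
(0, -0.115, 0.154) [ 0.61217669 -0.2204364   0.154     ] [380.19441677 168.03145084] [371.5752357  209.87729261]
(0, -0.112, 0.167) [ 0.61203041 -0.21743997  0.167     ] [379.5529798 167.0606347] [370.98893292 205.27816072]
(0.062, 0, 0.181) [ 0.66849532 -0.10254996  0.181     ] [331.13744077 143.98651293] [354.92506334 174.61603187]
```

The left pad is the raised one, since it triangulates at z≈0.128 against 0.102 for the right. So the gate leans right and I press the left pad. The chute is at about (0.606, −0.103) with yaw 5.8°. Pad spacing of 156.5 mm fits the expected 155, and the predicted plate position lands within 1–2 px in both views. First I compute the approach.

```bash
cat >> h.py <<'E'
from scipy.spatial.transform import Rotation as Ro
A=np.radians(5.8);C=np.array([.6064,-.103])
def W(x,y,z):return np.array([C[0]+x*np.cos(A)-y*np.sin(A),C[1]+x*np.sin(A)+y*np.cos(A),z])
def go(X):
    s=env.observe();q=s['tool_rot'];R=Ro.from_quat([q[1],q[2],q[3],q[0]])
    Rt=Ro.from_matrix(np.c_[[-np.cos(A),-np.sin(A),0],[-np.sin(A),np.cos(A),0],[0,0,-1]])
    print('t',s['clock'],'pos',np.round(s['ee_pos'],4),'F',np.round(s['ft_force'],2),'op',s['opening'])
    print('rot needed deg',np.degrees((R.inv()*Rt).as_rotvec()).round(2),'then shift mm in target frame',(1000*Rt.inv().apply(np.array(X)-s['ee_pos'])).round(1))
E
python3 -c "
from h import *
print(W(-.1,.08,.137));go(W(-.1,.08,.19))"
```

```text
[ 0.49882743 -0.03351517  0.137     ]
t 0.1 pos [0.1525 0.6055 0.2216] F [ 0.39 -0.25 -0.26] op 1.0007382064685928
rot needed deg [ -0.1   -0.03 -19.94] then shift mm in target frame [-280.  -670.8   31.6]
```

{"api": "servo_tool", "payload": {
  "motion": [
    [0,0,0,0,0,-6.65],
    [0,0,0,0,0,-6.65],
    [0,0,0,0,0,-6.65],
    [-12,-28,0,0,0,0],
    [-12,-28,0,0,0,0],
    [-12,-28,0,0,0,0],
    [-12,-28,0,0,0,0],
    [-12,-28,0,0,0,0],
    [-12,-28,0,0,0,0],
    [-12,-28,0,0,0,0],
    [-12,-28,0,0,0,0],
    [-12,-28,0,0,0,0]
  ],
  "fingers": 1
}}

```text
clock: 1.1
ee_pos: [0.2858, 0.3648, 0.2221]
tool_rot: [-0.0, -0.051, 0.999, -0.0]
ft_force: [0.4, 1.1, -0.9]
opening: 0.174
```

{"api": "servo_tool", "payload": {
  "motion": [
    [-12,-28,0,0,0,0],
    [-12,-28,0,0,0,0],
    [-12,-28,0,0,0,0],
    [-12,-28,0,0,0,0],
    [-12,-28,0,0,0,0],
    [-12,-28,0,0,0,0],
    [-12,-28,0,0,0,0],
    [-12,-28,0,0,0,0],
    [-12,-28,0,0,0,0],
    [-12,-28,0,0,0,0],
    [-12,-28,0,0,0,0],
    [0,0,0,0,0,0]
  ]
}}

```text
clock: 2.1
ee_pos: [0.4498, 0.0692, 0.2223]
tool_rot: [0.0, -0.049, 0.999, -0.001]
ft_force: [-0.4, 0.7, 0.1]
opening: 0.005
```

```bash
python3 -c "
from h import *
go(W(-.1,.08,.15))"
```

```text
t 2.1 pos [0.4498 0.0692 0.2223] F [-0.4   0.66  0.06] op 0.004716780082263169
rot needed deg [-0.12  0.02 -0.22] then shift mm in target frame [ -38.4 -107.1   72.3]
```

{"api": "servo_tool", "payload": {
  "motion": [
    [-9,-25,0,0,0,0],
    [-10,-27,0,0,0,0],
    [-10,-27,0,0,0,0],
    [-9,-28,0,0,0,0],
    [0,0,20,0,0,0],
    [0,0,20,0,0,0],
    [0,0,22,0,0,0],
    [0,0,0,0,0,0],
    [0,0,0,0,0,0]
  ]
}}

```text
clock: 2.85
ee_pos: [0.4954, -0.0287, 0.1593]
tool_rot: [-0.002, -0.051, 0.999, 0.001]
ft_force: [-0.4, 0.1, 0.0]
opening: 0.005
```

Run:
```python
from h import *
go(W(-.1,.08,.105))
im=cams.camera('side')[:,:,::-1];cv2.imwrite('pics/s1.png',cv2.resize(im[140:300,230:450],None,fx=3.5,fy=3.5,interpolation=cv2.INTER_CUBIC))
```

```text
t 2.85 pos [ 0.4954 -0.0287  0.1593] F [-0.43  0.12  0.04] op 0.004893152092501629
rot needed deg [ 0.08 -0.21  0.02] then shift mm in target frame [-2.9 -5.1 54.3]
```

View pics/s1.png

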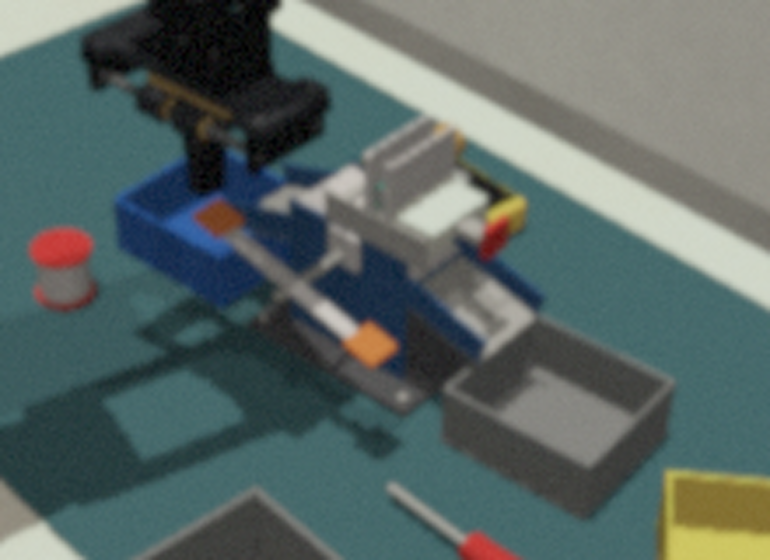

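The shut fingertips are right above the raised left pad (crop (218,217)). Pressing down now.

{"api": "servo_tool", "payload": {
  "motion": [
    [-2,-3,8,0,0,0],
    [0,0,8,0,0,0],
    [0,0,7,0,0,0],
    [0,0,7,0,0,0],
    [0,0,7,0,0,0],
    [0,0,7,0,0,0],
    [0,0,7,0,0,0],
    [0,0,4,0,0,0],
    [0,0,0,0,0,0],
    [0,0,0,0,0,0]
  ]
}}

```text
clock: 3.73
ee_pos: [0.4989, -0.0321, 0.1052]
tool_rot: [-0.0, -0.051, 0.999, 0.0]
ft_force: [-0.6, 0.3, 0.0]
opening: 0.008
```

{"api": "servo_tool", "payload": {
  "motion": [
    [0,0,-20,0,0,0],
    [0,0,-35,0,0,0],
    [0,0,-35,0,0,0],
    [0,0,-35,0,0,0],
    [0,0,-12,0,0,0],
    [0,0,0,0,0,0]
  ]
}}

```text
clock: 4.23
ee_pos: [0.5018, -0.0328, 0.2477]
tool_rot: [0.004, -0.051, 0.999, -0.001]
ft_force: [1.2, 0.4, -0.1]
opening: 0.006
```

Run:
```python
from h import *
go(W(0,-.16,.23))
for n,(x,y) in dict(side=(230,140),top=(230,90)).items():
    im=cams.camera(n)[:,:,::-1];cv2.imwrite(f'pics/{n}2.png',cv2.resize(im[y:y+160,x:x+220],None,fx=3.5,fy=3.5,interpolation=cv2.INTER_CUBIC))
```

```text
t 4.2333 pos [ 0.5018 -0.0328  0.2477] F [ 1.15  0.4  -0.06] op 0.005865711155298484
rot needed deg [-0.17  0.5   0.01] then shift mm in target frame [ -97.  -240.4   17.7]
```

View pics/side2.png

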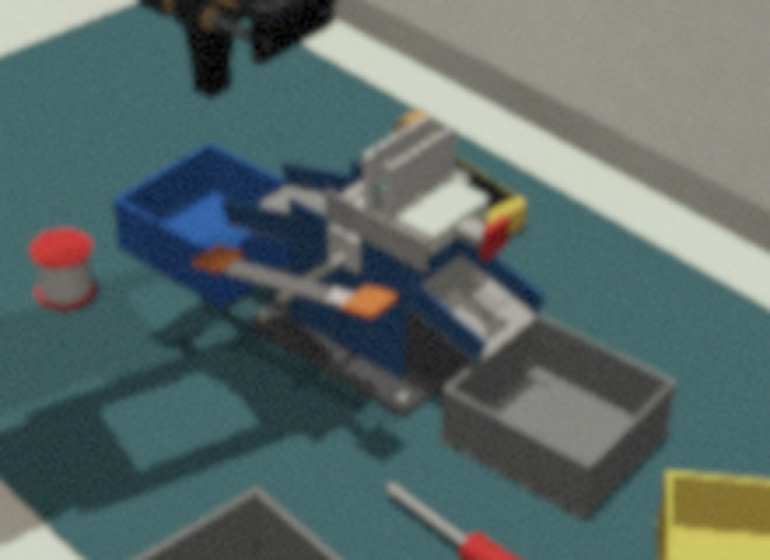

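View pics/top2.png

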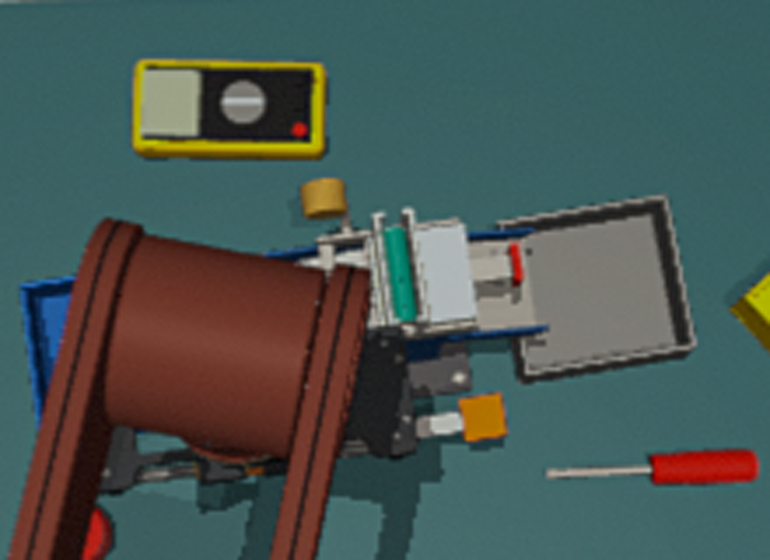

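The gate has rocked over: the left pad is down (crop (215,262)), the right pad is up, and the brass weight has moved to the left. Now moving to the right of the red plate.

{"api": "servo_tool", "payload": {
  "motion": [
    [0,-30,0,0,0,0],
    [0,-30,0,0,0,0],
    [0,-30,0,0,0,0],
    [0,-30,0,0,0,0],
    [-8,-30,0,0,0,0],
    [-15,-30,0,0,0,0],
    [-22,-30,0,0,0,0],
    [-25,-30,0,0,0,0],
    [-27,0,0,0,0,0],
    [0,0,0,0,0,0],
    [0,0,0,0,0,0],
    [0,0,0,0,0,0]
  ]
}}

```text
clock: 5.33
ee_pos: [0.6186, -0.2603, 0.2398]
tool_rot: [-0.002, -0.051, 0.999, 0.001]
ft_force: [0.2, -0.8, -0.5]
opening: 0.008
```

Run:
```python
from h import *
go(W(0,-.155,.148))
```

```text
t 5.3333 pos [ 0.6186 -0.2603  0.2398] F [ 0.16 -0.8  -0.48] op 0.008202594780511519
rot needed deg [ 0.14 -0.22  0.03] then shift mm in target frame [-3.8  2.7 91.8]
```

{"api": "servo_tool", "payload": {
  "motion": [
    [-2,1,25,0,0,0],
    [-2,1,25,0,0,0],
    [0,0,25,0,0,0],
    [0,0,15,0,0,0],
    [0,0,0,0,0,0],
    [0,0,0,0,0,0]
  ]
}}

```text
clock: 5.83
ee_pos: [0.6222, -0.2578, 0.1516]
tool_rot: [-0.001, -0.051, 0.999, 0.001]
ft_force: [0.4, 0.6, -0.1]
opening: 0.009
```

Run:
```python
from h import *
go(W(0,-.115,.150))
for n,(x,y) in dict(side=(230,140),top=(230,90)).items():
    im=cams.camera(n)[:,:,::-1];cv2.imwrite(f'pics/{n}3.png',cv2.resize(im[y:y+160,x:x+220],None,fx=3.5,fy=3.5,interpolation=cv2.INTER_CUBIC))
```

```text
t 5.8333 pos [ 0.6222 -0.2578  0.1516] F [ 0.44  0.6  -0.1 ] op 0.008529139651203055
rot needed deg [ 0.09 -0.13  0.02] then shift mm in target frame [ 0.  40.6  1.6]
```

View pics/side3.png

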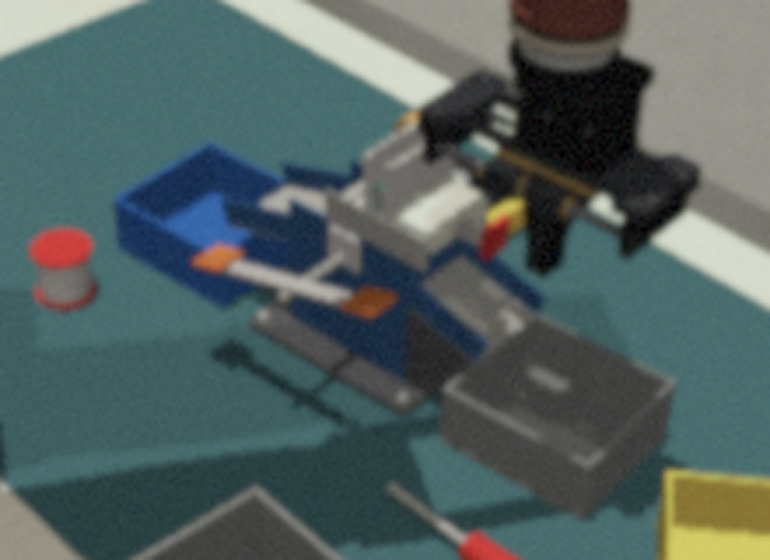

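View pics/top3.png

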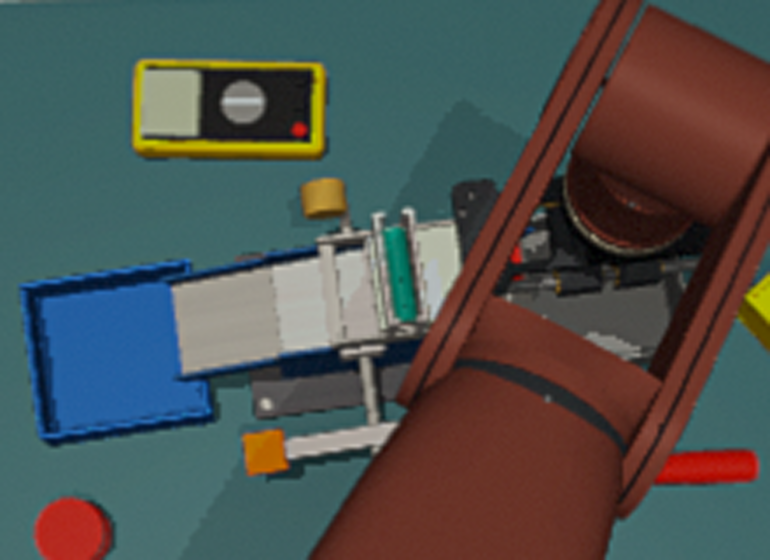

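Fingertip is clear to the right of the red plate at the right height (side crop: plate (497,232), tip (545,262)). The gripper wing clears the magazine top by about 14 mm. Pushing now.

{"api": "servo_tool", "payload": {
  "motion": [
    [0,8,0,0,0,0],
    [0,8,0,0,0,0],
    [0,8,0,0,0,0],
    [0,7,0,0,0,0],
    [0,7,0,0,0,0],
    [0,6,0,0,0,0],
    [0,0,0,0,0,0],
    [0,0,0,0,0,0]
  ]
}}

```text
clock: 6.6
ee_pos: [0.6194, -0.2148, 0.153]
tool_rot: [0.0, -0.051, 0.999, -0.0]
ft_force: [-0.5, -2.0, 1.1]
opening: 0.005
```

Run:
```python
from h import *
go(W(0,-.1,.150))
for n,(x,y) in dict(side=(230,140)).items():
    im=cams.camera(n)[:,:,::-1];cv2.imwrite(f'pics/{n}4.png',cv2.resize(im[y:y+160,x:x+220],None,fx=3.5,fy=3.5,interpolation=cv2.INTER_CUBIC))
```

```text
t 6.6 pos [ 0.6194 -0.2148  0.153 ] F [-0.47 -1.97  1.12] op 0.005136074547837267
rot needed deg [-0.04  0.03  0.04] then shift mm in target frame [ 1.7 12.5  3. ]
```

View pics/side4.png

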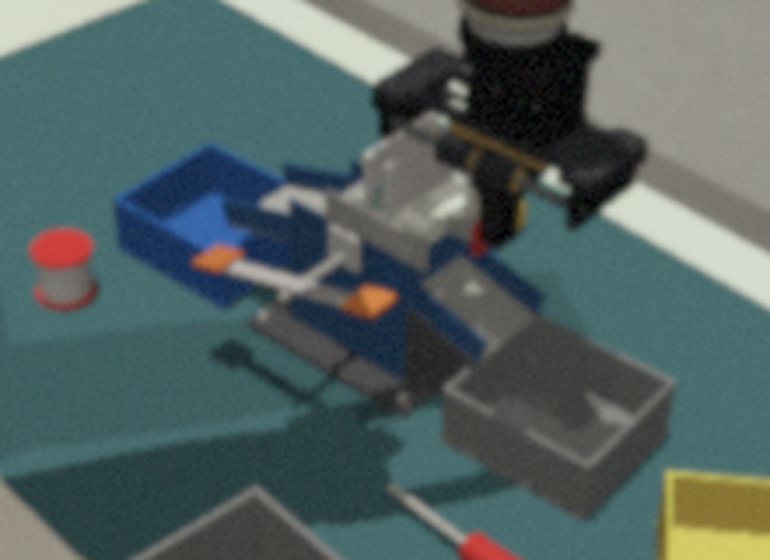

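In contact with the plate and pushing it in (about 2 N, the spring). Continuing to the stop.

{"api": "servo_tool", "payload": {
  "motion": [
    [0,4,0.5,0,0,0],
    [0,4,0.5,0,0,0],
    [0,3,0.5,0,0,0],
    [0,0,0,0,0,0],
    [0,0,0,0,0,0]
  ]
}}

```text
clock: 7.07
ee_pos: [0.6181, -0.2035, 0.1509]
tool_rot: [-0.0, -0.051, 0.999, 0.0]
ft_force: [0.3, -2.0, 1.3]
opening: 0.008
```

{"api": "servo_tool", "payload": {
  "motion": [
    [0,2,0,0,0,0],
    [0,2,0,0,0,0],
    [0,0,0,0,0,0]
  ]
}}

```text
clock: 7.32
ee_pos: [0.6176, -0.1997, 0.1509]
tool_rot: [-0.0, -0.051, 0.999, 0.0]
ft_force: [1.2, -2.7, 1.1]
opening: 0.002
```

Run:
```python
from h import *
go(W(0,-.1,.150))
for n,(x,y) in dict(side=(230,140),top=(230,90)).items():
    im=cams.camera(n)[:,:,::-1];cv2.imwrite(f'pics/{n}5.png',cv2.resize(im[y:y+160,x:x+220],None,fx=3.5,fy=3.5,interpolation=cv2.INTER_CUBIC))
```

```text
t 7.3167 pos [ 0.6176 -0.1997  0.1509] F [ 1.25 -2.69  1.15] op 0.00180675280410856
rot needed deg [ 0.01 -0.01  0.02] then shift mm in target frame [ 1.4 -2.7  0.9]
```

View pics/side5.png

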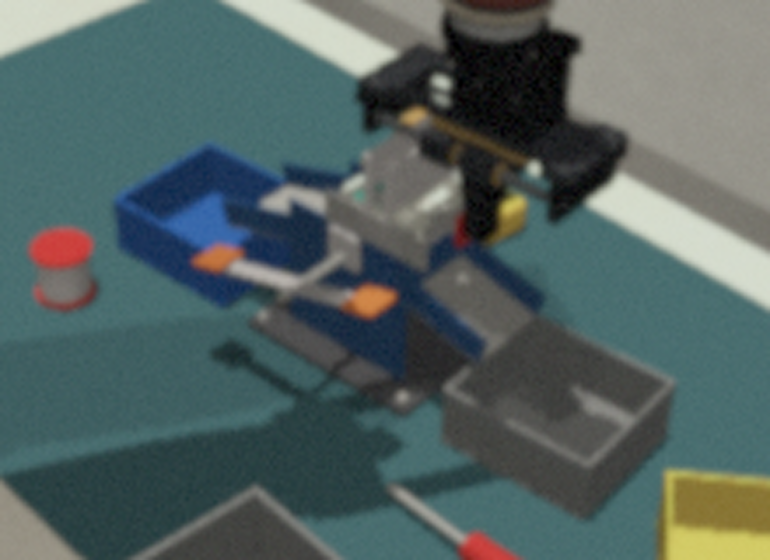

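View pics/top5.png

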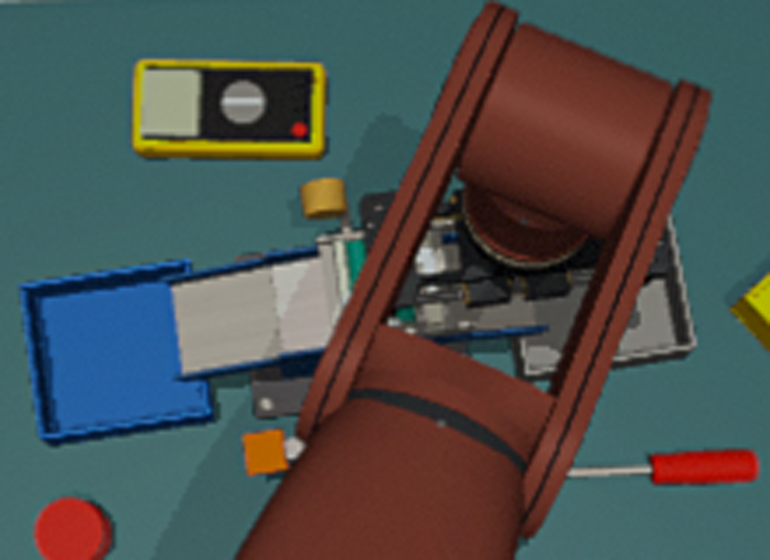

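The first cell (teal, top crop (355,255)) has nearly reached the slot, so I push a bit more until the force jumps.

{"api": "servo_tool", "payload": {
  "motion": [
    [0,2,0,0,0,0],
    [0,2,0,0,0,0],
    [0,2,0,0,0,0],
    [0,0,0,0,0,0]
  ]
}}

```text
clock: 7.75
ee_pos: [0.617, -0.1938, 0.1509]
tool_rot: [-0.0, -0.051, 0.999, -0.0]
ft_force: [1.6, -4.0, 0.6]
opening: 0.005
```

Run:
```python
from h import *
go(W(0,-.1,.150))
for n,(x,y) in dict(top=(230,90)).items():
    im=cams.camera(n)[:,:,::-1];cv2.imwrite(f'pics/{n}6.png',cv2.resize(im[y:y+160,x:x+220],None,fx=3.5,fy=3.5,interpolation=cv2.INTER_CUBIC))
```

```text
t 7.75 pos [ 0.617  -0.1938  0.1509] F [ 1.57 -4.02  0.58] op 0.005144895894619751
rot needed deg [ 0.   -0.01  0.02] then shift mm in target frame [ 1.3 -8.6  0.9]
```

View pics/top6.png

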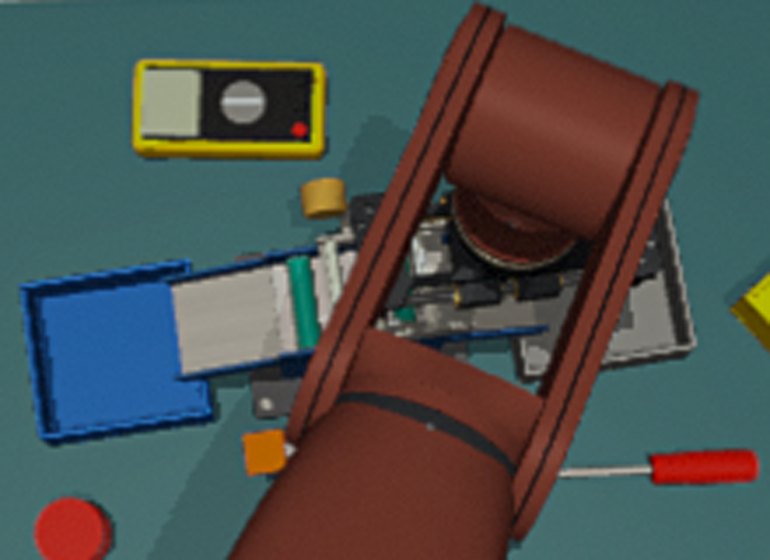

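The first cell has dropped and is rolling to the left. Pushing to the hard stop to make it a full stroke.

{"api": "servo_tool", "payload": {
  "motion": [
    [0,1.5,0,0,0,0],
    [0,1.5,0,0,0,0],
    [0,0,0,0,0,0],
    [0,0,0,0,0,0]
  ]
}}

```text
clock: 8.13
ee_pos: [0.6169, -0.1936, 0.1511]
tool_rot: [0.0, -0.05, 0.999, -0.002]
ft_force: [1.9, -11.8, -2.3]
opening: 0.002
```

It is at the stop: 11.8 N and no further motion. Releasing it.

{"api": "servo_tool", "payload": {
  "motion": [
    [0,-7,0,0,0,0],
    [0,-12,0,0,0,0],
    [0,-12,0,0,0,0],
    [0,-12,0,0,0,0],
    [0,-12,0,0,0,0],
    [0,0,0,0,0,0],
    [0,0,0,0,0,0],
    [0,0,0,0,0,0]
  ]
}}

```text
clock: 8.8
ee_pos: [0.6221, -0.2455, 0.1507]
tool_rot: [-0.0, -0.05, 0.999, 0.0]
ft_force: [-0.4, 0.4, 0.3]
opening: 0.01
```

Run:
```python
from h import *
go(W(0,-.0915,.150))
for n,(x,y) in dict(side=(230,140),top=(230,90)).items():
    im=cams.camera(n)[:,:,::-1];cv2.imwrite(f'pics/{n}7.png',cv2.resize(im[y:y+160,x:x+220],None,fx=3.5,fy=3.5,interpolation=cv2.INTER_CUBIC))
```

```text
t 8.8 pos [ 0.6221 -0.2455  0.1507] F [-0.37  0.41  0.3 ] op 0.009734808900249109
rot needed deg [ 0.06 -0.03 -0.02] then shift mm in target frame [ 1.2 51.9  0.7]
```

View pics/side7.png

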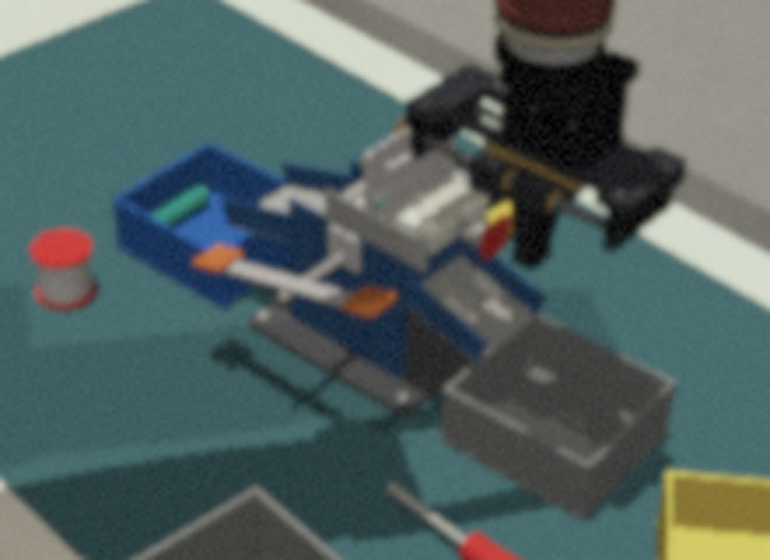

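View pics/top7.png

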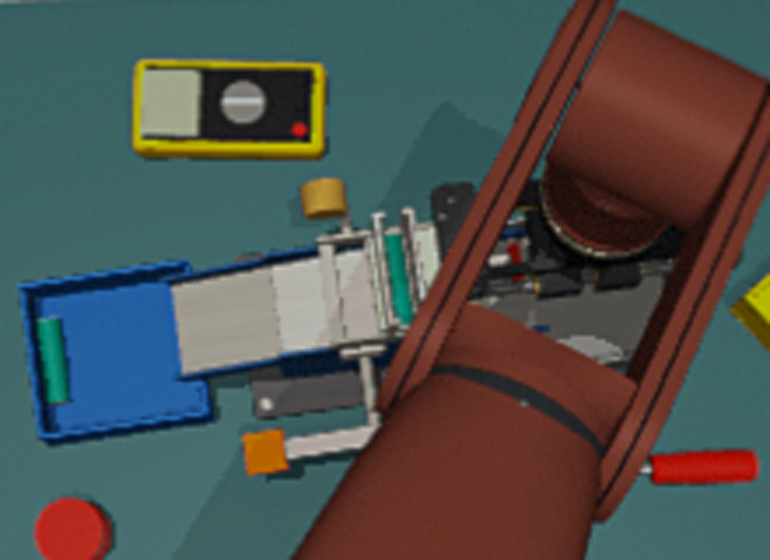

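Cell 1 is in the blue left tray (top crop (52,360)). The slide is back out, the gate still leans left, and cell 2 is at the magazine. Second stroke.

{"api": "servo_tool", "payload": {
  "motion": [
    [0,8,0,0,0,0],
    [0,8,0,0,0,0],
    [0,7,0,0,0,0],
    [0,6,0,0,0,0],
    [0,6,0,0,0,0],
    [0,5,0,0,0,0],
    [0,4,0,0,0,0],
    [0,4,0,0,0,0],
    [0,3,0,0,0,0],
    [0,3,0,0,0,0],
    [0,0,0,0,0,0],
    [0,0,0,0,0,0]
  ]
}}

```text
clock: 9.9
ee_pos: [0.6169, -0.1936, 0.1512]
tool_rot: [0.0, -0.05, 0.999, -0.001]
ft_force: [-0.9, -8.7, -2.0]
opening: 0.002
```

Same stop position again, at 8.7 N. I let the cell roll off, then release and retract upward.

{"api": "servo_tool", "payload": {
  "motion": [
    [0,0,0,0,0,0],
    [0,0,0,0,0,0],
    [0,-7,0,0,0,0],
    [0,-12,0,0,0,0],
    [0,-12,0,0,0,0],
    [0,-12,0,0,0,0],
    [0,-12,0,0,0,0],
    [0,-12,0,0,0,0],
    [0,0,-10,0,0,0],
    [0,0,-25,0,0,0],
    [0,0,-25,0,0,0],
    [0,0,-25,0,0,0]
  ]
}}

```text
clock: 10.9
ee_pos: [0.6235, -0.2585, 0.2373]
tool_rot: [-0.0, -0.051, 0.999, 0.0]
ft_force: [-0.0, 0.1, 0.3]
opening: 0.007
```

{"api": "servo_tool", "payload": {
  "motion": [
    [0,-25,-10,0,0,0],
    [0,-30,0,0,0,0],
    [0,-30,0,0,0,0],
    [0,-30,0,0,0,0],
    [0,-20,0,0,0,0],
    [0,0,0,0,0,0],
    [0,0,0,0,0,0],
    [0,0,0,0,0,0]
  ]
}}

```text
clock: 11.57
ee_pos: [0.6374, -0.3922, 0.2463]
tool_rot: [0.0, -0.051, 0.999, 0.0]
ft_force: [-0.4, 0.0, 0.0]
opening: 0.006
```

Run:
```python
from h import *
go(W(0,-.0915,.150))
for n,(x,y) in dict(side=(230,140),top=(230,90)).items():
    im=cams.camera(n)[:,:,::-1];cv2.imwrite(f'pics/{n}8.png',cv2.resize(im[y:y+160,x:x+220],None,fx=3.5,fy=3.5,interpolation=cv2.INTER_CUBIC))
```

```text
t 11.5667 pos [ 0.6374 -0.3922  0.2463] F [-0.42  0.02  0.02] op 0.00623404250268392
rot needed deg [0.05 0.01 0.02] then shift mm in target frame [  1.6 199.3  96.3]
```

View pics/side8.png

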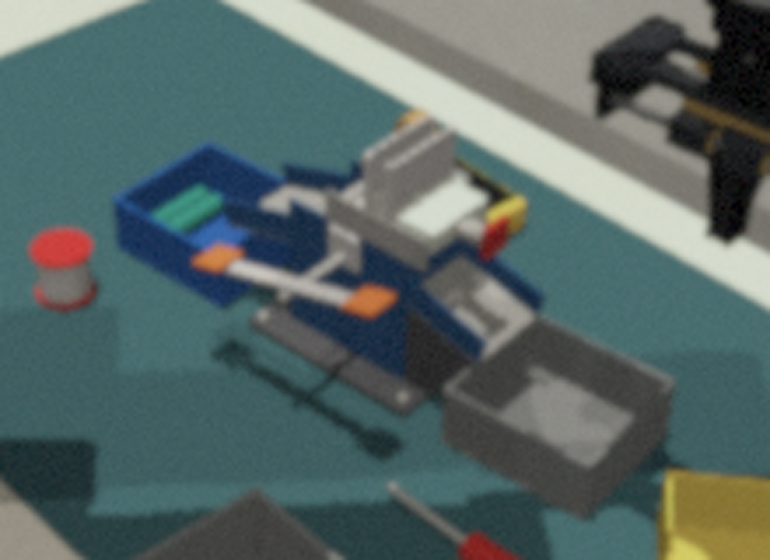

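View pics/top8.png

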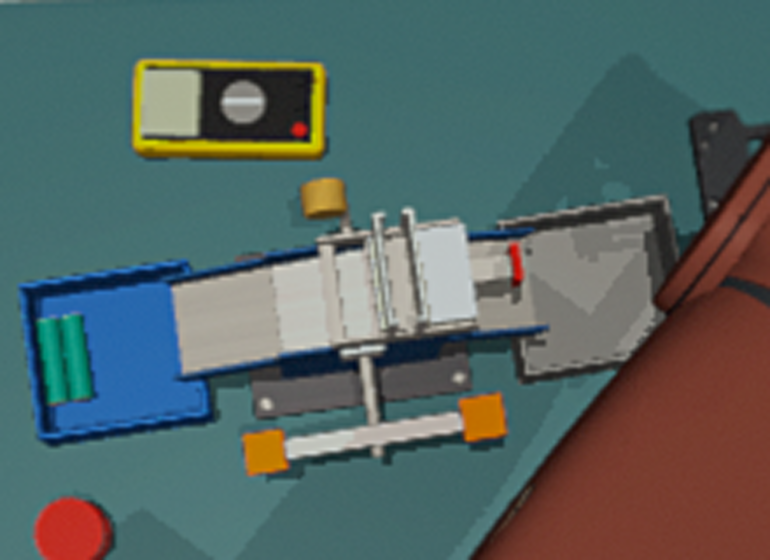

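Both cells lie in the left tray (top crop (50,360) and (76,358)). The slide is out, the gate leans left, and nothing else has moved. Handing in.

```bash
python3 -c "
from workcell import job_done
print(job_done())"
```

```text
the job is handed in; nothing more can be done
None
```

The job is done and handed in at about 11.7 s: both cells are in the blue left tray. The gate started leaning right. I pressed its raised left pad down with the shut fingertips until it rocked over, then pushed the red plate in to its stop twice and let it spring back each time.

**Last checks:** the final pictures show the gate still leaning left, the slide back out and the magazine empty. By eye, both trays, the spool and the meter are where they started. So is the part of the screwdriver in view; the arm or the picture edge hid some of it. The arm is clear, with about 0 N on the tool.

**Forces:** both strokes ended at the same TCP position. The highest wrist reading between moves was about 12 N, at the stop.

**One disagreement:** the left pad's height came out as 128 mm from the two views, against about 137 mm expected. The right pad, at about 102 mm, was clearly lower, so this did not change which pad to press.

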